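Seat the plastic whisk in the mixer's splined socket and hold it pressed home

TASK

Take the orange plastic whisk out of the attachment rack, turn it so that the four wings on its stem line up with the cross-shaped slots of the mixer's upward-facing socket, and slide it down gently until its collar sits flush on the socket. A spring pushes it back out, so finish while still gripping the whisk upright and pressing it fully home; do not let go. Do not ram it, and leave the other attachments and the table things where they are.

Things in the scene. Friction and masses are not known exactly. Their poses are not given: they have to be found in the camera images.
- whisk_grip (a point): Grasp point at the centre of the orange plastic whisk's flat slotted paddle. Whisk: about 60 g, standing stem-down in a rack hole, z up from stem to paddle. The paddle is 44 mm wide along its x, 12 mm thick along its y (grasp across this) and reaches from 50 mm below to 30 mm above this point. Under it is a round collar, 40 mm wide, 8 mm thick, then the stem.
- whisk_collar (a point): Centre of the underside of the whisk's collar, on its axis, 58 mm below whisk_grip, same axes. Below it the stem, 22 mm long, has four wings in a cross along the whisk's x and y: 24 mm from tip to tip, 5 mm thick, lower ends rounded; the same every quarter turn. The collar is flush when this point meets socket.
- socket (a point): Centre of the mouth of the mixer's socket: white cross-slotted hub in an orange ring of 52 mm, 145 mm above the table, facing up. Its x and y lie along the two slots, each 26.6 x 7.6 mm (1.3 mm clearance round the wings): whisk yaw = socket yaw plus any multiple of 90 degrees meshes, within about 5 degrees. The hub turns about its upright axis only against stiff friction (0.08 N m).
- seat_top (a point): Centre of the black spring seat inside the socket, 10 mm below the mouth when free. The stem's end meets it there; it pushes back with 2 N at first, rising evenly to 8 N when the collar is flush, 12 mm further down; past that the rigid hub stops the collar.
- mixer: White cordless hand mixer lying upside-down in a plywood cradle, fixed to the table; 220 x 110 x 117 mm without the socket hub. Origin under its centre at table height; the socket axis is 50 mm along its +x.
- rack: Wooden block, fixed, 250 (x) x 70 (y) x 40 mm high, origin under its centre, with three 33 mm holes, 80 mm apart along its x, in which three attachments stand on their collars (collar undersides 40 mm above the table) in any order; pull straight up at least 25 mm to clear it.
- dough_hook_mid (a point): Middle of the steel dough hook (a spiral, 40 mm wide, 70 mm above the tip of its stem), standing loose in the rack; a bystander, same stem and collar as the whisk.
- wire_beater_mid (a point): Middle of the steel wire balloon beater (40 mm wide, 70 mm above the tip of its stem), standing loose in the rack; a bystander.
- glass_cup_rim (a point): Centre of the rim of a loose glass cup, 72 mm wide, 85 mm high; a bystander.
- cork_jar: Amber jar with cork lid, 76 mm wide, 110 mm high, origin under its centre; a bystander.
- egg_spoon_grip (a point): Handle of a steel egg spoon, 140 mm long, lying on the table; a bystander.
- egg_cup: Blue ceramic egg cup holding a white wooden egg (one piece), 50 mm wide, 84 mm high, origin under its centre; a bystander.

How it is judged (in metres and radians):
On the way, in this order (a step that is already met when the one before it is completed fails the run):
1. the whisk is gripped and lifted well clear of the rack (contact force between whisk and the fingers above 2 N and distance between the grasp point and whisk_grip below 0.042 m and height (world z) of whisk_collar above 0.155 m), for 0.1 s.
2. its wings are in the socket's slots, the stem at least 5 mm deep (horizontal distance between whisk_collar and socket below 0.004 m and z of whisk_collar in the frame of socket between -0.004 and 0.017 m), for 0.1 s.
At the end, for the whole second after the job is handed in: Whisk still gripped (over 2 N, grasp within 42 mm of the paddle's centre), upright within 0.1 rad, on the socket's axis within 4 mm, collar within 2.5 mm of flush, pressed on the mixer with over 4 N, still; bystanders within 20 mm of their starts (contact force between whisk and the fingers above 2 N and distance between the grasp point and whisk_grip below 0.042 m and horizontal distance between whisk_collar and socket below 0.004 m and angle between whisk's own z axis and vertical below 0.1 rad and z of whisk_collar in the frame of socket between -0.004 and 0.0025 m and contact force between whisk and mixer above 4 N and linear speed of whisk below 0.02 m/s and distance of each of dough_hook_mid, wire_beater_mid, glass_cup_rim, cork_jar, egg_spoon_grip, egg_cup from where it was at the start of the episode below 0.02 m); the arm keeps its last pose, push and grip.
It fails at once if the whisk is rammed into the mixer with more than 50 N (contact force between whisk and mixer above 50 N).
It fails at once if another attachment or a loose thing on the table is disturbed (moved over 20 mm) (distance of any of dough_hook_mid, wire_beater_mid, glass_cup_rim, cork_jar, egg_spoon_grip, egg_cup from where it was at the start of the episode above 0.02 m).
It also fails if it takes over 42 s, if anything falls off the work surface, if the arm or the gripper's body presses on something with over 40 N, if the wrist force passes 120 N, or if a joint passes its speed limit or range.

ROBOT

A 6-joint arm with a two-finger parallel gripper is mounted at the origin on the work surface. World frame = base frame: x ahead of the robot, y to its left, z up, the work surface at z = 0. Lengths are in mm, angles in degrees, forces in N, time in s.
With the tool pointing down it reaches from about 325 to 925 mm from the base axis. Payload 3.1 kg.
Tool frame: the origin (TCP) lies at the centre of the arm's flange, where the gripper is bolted on; the fingertips stand 173 mm ahead of it and the grasp point (between the pads) lies 155 mm ahead of it (manip.tip_reach is the z of the fingertips in the tool frame, in mm); z points along the fingers, x is the direction in which the jaws open and shut, and the axes are right-handed (so a half turn about z gives the same grasp; the last joint's range is limited). The gripper opens to 85 mm and grips with 20 to 120 N. Pads are 22 mm wide; open, the fingers measure 114 mm over their backs; the gripper's body (76 mm by 85 mm) begins 54 mm behind the grasp point. The pads swing forward as they close: fully open they stand 13 mm farther back than shut.
Start: joints at [-79.481, 12.427, 92.441, -0, 75.132, -6.429], TCP at [182.212, -597.863, 404.7] pointing down, gripper open.
Joint ranges: [-157.48, 157.48], [-44.54, 120.13], [17.64, 146.25], [-64.5, 244.5], [7.68, 150.69], [-147.95, 147.95]. Speed limits (degrees/s): [159.86, 159.86, 180, 180, 180, 180].

INTERFACE

Orientations are given as a 3x3 rotation matrix whose columns are the frame's x, y, z axes.
In Python, from bench import manip, capture, calibration gives the robot as it stands.
- The arm moves only by the tool play_rows, never from a script. Its argument "increments" is a list that holds one entry, the list of rows, each a list of 4 numbers: the shift along the tool's x, y, z in m, then the turn about the tool's z in degrees. In form: [[[tx, ty, tz, twist], ...]]. A call has exactly 10 rows; each row is the pose to reach, as a shift and turn from the pose measured when the call began, along the tool's axes at that moment; what a row does not reach only later rows make up. A row lasts 1/8 s, in which the tool goes at most 62.5 mm and 10.7 degrees, less where a joint would pass 70% of its speed; a pose out of reach is approached as far as the arm can. A call with a gripper value outside its range is refused whole. "gripper" is the opening, from 0 (shut) to 1 (fully open), set as the call begins (left out, the last holds). The fingers move at their own pace and stop on an object; "newtons" is the grip in N (left out, the last holds). Time passes only in rows, so rows that repeat a pose let the fingers close, or fill a call up. It gives the time, the measured TCP pose, the force and the opening at its end, in the units of the state.
- manip.observe(): the state, without advancing time (a new reading comes with each control period).
- capture(name): name is "side" or "top"; returns the picture (400x640x3 uint8, red, green, blue); there is no depth.
- calibration(name): a dict with "K" (3x3 intrinsics, pixels), "k1" (the pictures are not rectified: a ray, as slopes to the right and down, at radius r is drawn at 1 + k1 r^2 times it, then the intrinsics apply), "position" and "attitude" of the camera in the world. Camera axes: x right, y up, looking along -z (the intrinsics and any distortion apply to the point x, -y, -z); pixel columns grow to the right and rows downward; lengths in mm; the calibration is good to about 2 mm. A picture is of the moment at which its call begins. calibration takes no time and is no camera call.
- manip.close_job(): hands the job in, once; it reports no verdict.
The state is a dict: "time_s": time; "joints": joint angles; "joint_vel": joint speeds; "effort": joint torques, N m; "ee_pos": TCP position; "ee_rot": TCP orientation; "force": force on the tool from outside, world axes, zero at the start; "torque": the same for the moment, N m; "opening": opening from 0.0 (shut) to 1.0 (fully open).
Only numpy, scipy, OpenCV 4.12 (cv2) and the standard library are available. Lean on these libraries where they do the work, as an engineer would, in place of code of your own. Each camera call takes 0.05 s, during which the arm holds its last target. There are 200 camera calls.

## Working session

There is one attempt and no reset: what is moved stays moved. The work goes in short steps, Python scripts to look and compute and a tool call to move; the robot and the scene stay as the last step left them, time stands still between calls to the robot, and variables do not carry over. Pictures are saved under pics/ and viewed, about 8 in all and at most 12, crops included, and the job is handed in when it is done.

Besides the shell and the picture viewer there is one more tool, called after ">>>" as name(argument=value, ...), one argument or row to a line, values as JSON. play_rows: Moves the arm, as the interface text tells. Its arguments: {"type":"object","properties":{"increments":{"type":"array","items":{"type":"array","items":{"type":"array","items":{"type":"number"}}}},"gripper":{"type":"number"},"newtons":{"type":"number"}},"required":["increments"]}

```bash
mkdir -p pics && cat > h.py <<'E'
import numpy as np, cv2
from bench import manip, capture, calibration
def snap(cam,name):
    im=capture(cam); cv2.imwrite(f'pics/{name}.png',im[:,:,::-1]); return im
def ray(cam,u,v):
    c=calibration(cam);K=np.array(c['K'],float);k=c['k1']
    d=np.array([(u-K[0,2])/K[0,0],(v-K[1,2])/K[1,1]]);s=d.copy()
    for _ in range(30): s=d/(1+k*(s@s))
    R=np.array(c['attitude'],float)
    return np.array(c['position'],float),R@np.array([s[0],-s[1],-1])
def onz(cam,u,v,z):
    p,d=ray(cam,u,v); return p+d*(z-p[2])/d[2]
def proj(cam,P):
    c=calibration(cam);K=np.array(c['K'],float);R=np.array(c['attitude'],float)
    q=R.T@(np.array(P,float)-np.array(c['position'],float));s=np.array([q[0],-q[1]])/-q[2]
    s=s*(1+c['k1']*(s@s)); return np.array([K[0,0]*s[0]+K[0,2],K[1,1]*s[1]+K[1,2]])
E
python3 - <<'E'
from h import *
for c in('side','top'):
    snap(c,c+'0');print(c,calibration(c))
E
```

```text
side {'K': array([[481.01412719,   0.        , 323.36843663],
       [  0.        , 481.01412719, 193.57737003],
       [  0.        ,   0.        ,   1.        ]]), 'k1': 0.002362965391730215, 'position': array([138.02983715, 593.60938044, 612.64199285]), 'attitude': array([[-0.7732702 ,  0.3661072 , -0.51770524],
       [-0.63377147, -0.4209324 ,  0.64896043],
       [ 0.01967018,  0.82992857,  0.55752278]])}
top {'K': array([[361.82439571,   0.        , 319.01606473],
       [  0.        , 361.82439571, 201.9694836 ],
       [  0.        ,   0.        ,   1.        ]]), 'k1': -0.05878167742559992, 'position': array([545.49368798,   2.89532391, 744.63633171]), 'attitude': array([[-1.85818898e-03,  9.94776058e-01, -1.02064399e-01],
       [-9.99953560e-01, -8.83224466e-04,  9.59680499e-03],
       [ 9.45652607e-03,  1.02077492e-01,  9.94731501e-01]])}
```

View pics/side0.png

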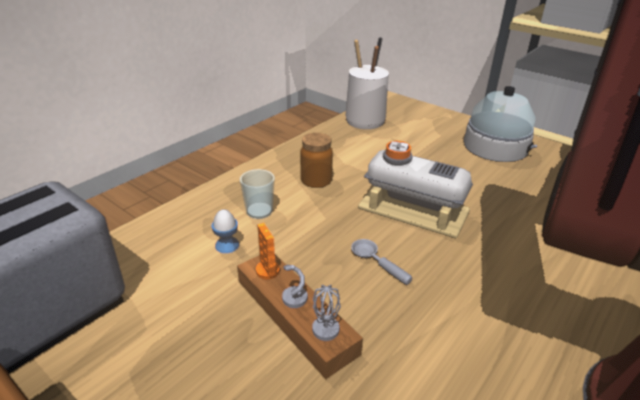

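View pics/top0.png

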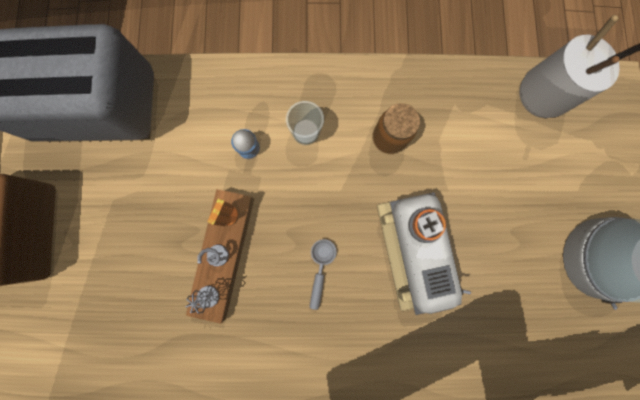

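The side view shows the whisk at about (266,250) at the rack's far end, and the socket at (398,150). In the top view the whisk is at about (222,211) and the socket at (430,225). Next I'll take enlarged crops and orange-mask measurements.

```bash
python3 - <<'E'
from h import *
a={c:cv2.imread(f'pics/{c}0.png') for c in('side','top')}
def crop(c,u,v,r=25): return cv2.resize(a[c][v-r:v+r,u-r:u+r],(390,290) if 0 else (290,290),interpolation=cv2.INTER_CUBIC)
cv2.imwrite('pics/crops.png',np.vstack([np.hstack([crop('side',265,250,32),crop('side',398,150)]),np.hstack([crop('top',222,211),crop('top',430,225)])]))
for c in a:
    h=cv2.cvtColor(a[c],cv2.COLOR_BGR2HSV)
    m=cv2.inRange(h,(4,190,110),(16,255,255))
    n,l,s,ce=cv2.connectedComponentsWithStats(m)
    for i in range(1,n):
        if s[i,4]>25: print(c,s[i],ce[i])
    if c=='top':
        # white cross hub
        u,v=430,225
        g=cv2.cvtColor(a[c],cv2.COLOR_BGR2GRAY)[v-11:v+11,u-11:u+11]
        print(g)
E
```

```text
side [256 225  21  54 594] [266.32828283 256.26094276]
[[123 130 122 112 103 102  96 109 132 157 168 176 186 193 197 197 195 176
  138 124 132 130]
 [131 123 109 107 101 114 130 155 169 181 188 194 197 196 196 199 195 180
  139 116 121 131]
 [128 115 115 127 135 157 171 180 176 169 176 192 197 199 198 197 195 186
  157 121 109 123]
 [136 137 154 169 175 185 177 156 141 133 152 185 195 197 199 197 196 194
  174 134 103 107]
 [165 175 187 193 193 189 163 117  90 102 132 171 193 197 197 196 195 190
  183 153 110  99]
 [190 194 195 198 198 191 165 104  71  83 113 151 184 192 191 187 181 175
  180 167 129 105]
 [195 196 197 197 197 197 178 125  76  73  94 128 162 172 157 148 142 149
  170 179 153 114]
 [192 198 199 199 198 197 190 159  96  66  78 101 122 127 109  99 100 121
  156 181 171 129]
 [185 196 197 200 197 197 191 169 117  69  62  71  80  76  69  63  77 103
  140 177 190 164]
 [170 192 199 198 197 190 180 150 109  70  58  59  59  58  56  61  75 101
  139 180 202 185]
 [156 189 195 192 182 158 135 108  86  67  57  55  56  62  71  84 109 142
  175 198 212 201]
 [143 181 193 176 143 
[... 301 characters left out ...]
4  95  69  85 116 153 186 201
  211 217 218 217]
 [ 93 108 139 180 181 153 140 162 176 185 173 126  75  73  99 133 171 203
  214 216 218 217]
 [ 93  94 119 164 187 182 179 188 193 195 186 154  97  69  84 116 162 203
  217 217 213 205]
 [111  91 108 146 183 196 195 196 198 198 195 175 127  96 112 140 174 208
  213 204 190 170]
 [124 107 101 127 169 190 198 200 198 197 199 187 165 151 164 178 191 200
  190 165 142 128]
 [136 127 111 119 156 188 196 197 198 198 199 195 188 182 184 185 174 164
  140 115 108 121]
 [128 135 127 119 140 175 193 198 197 198 195 195 186 174 161 145 129 112
   96  96 118 139]
 [107 126 134 128 132 162 190 198 195 189 187 175 152 129 110  99  89  91
  103 122 137 151]]
```

View pics/crops.png

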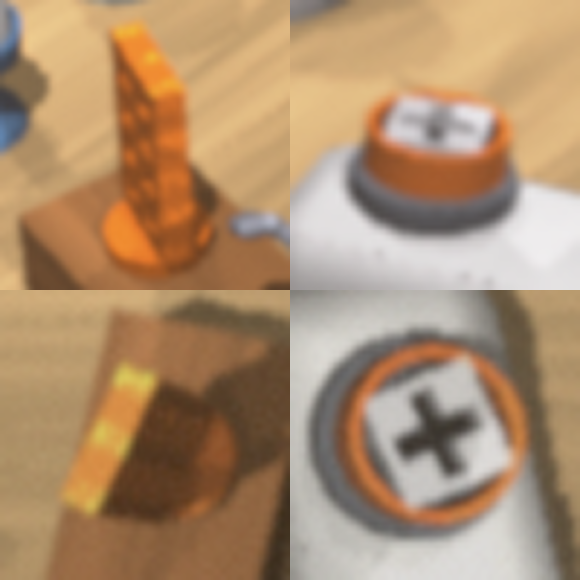

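The crops show the whisk's paddle top as a yellowish strip from about (221,200) to (211,223) in the top view. The socket's dark cross is at about (430,225), turned about 18° from the picture axes. Next I'll compute positions.

```bash
python3 - <<'E'
from h import *
a=cv2.imread('pics/top0.png'); g=cv2.cvtColor(a,cv2.COLOR_BGR2GRAY).astype(float)
v,u=np.mgrid[214:236,419:441]; s=np.array(a[214:236,419:441].max(2),float)
w=np.clip(130-s,0,60)*((u-430)**2+(v-225)**2<8.7**2)
c=np.array([(w*u).sum(),(w*v).sum()])/w.sum()
print('cross px',c,'socket',onz('top',*c,145),onz('top',*c,140))
P=np.array([onz('top',x,y,143)[:2] for x,y in zip(u.ravel(),v.ravel())]);o=onz('top',*c,143)[:2]
z=((P-o)@[1,1j]);print('yaw',np.degrees(np.angle((w.ravel()*z**4).sum()))/4)
# orange ring in top
h=cv2.cvtColor(a,cv2.COLOR_BGR2HSV);m=cv2.inRange(h,(3,130,120),(18,255,255))[195:255,400:460]
pts=np.argwhere(m)[:,::-1]; print('ring',cv2.minEnclosingCircle(pts.astype(np.float32)))
# whisk top strip
hs=h[195:228,203:230];m=((hs[...,0]>10)&(hs[...,0]<32)&(hs[...,1]>130)&(hs[...,2]>190)).astype(np.uint8)
n,l,st,ce=cv2.connectedComponentsWithStats(m);i=1+st[1:,4].argmax();q=np.argwhere(l==i)[:,::-1]
W=np.array([onz('top',x+203,y+195,128)[:2] for x,y in q]);r=cv2.minAreaRect(W.astype(np.float32));print(st[i],r,W.mean(0),cv2.fitLine(W.astype(np.float32),2,0,.01,.01).ravel())
print([onz('top',*p,128)[:2] for p in((221.1,199.6),(210.6,223.4))])
# rack long edge check (top face right edge), z=40
print('rack corners',[onz('top',*p,40)[:2].round() for p in((252,197),(222,322),(222,190),(188,316))])
# side check
for p in((0,0),):
    print('side ring socket proj',proj('side',onz('top',*c,143)))
S=manip.observe();print(S['ee_pos'],np.round(S['ee_rot'],4),S['time_s'])
E
```

```text
cross px [429.6548007  224.41062923] socket [ 569.18346184 -187.58682602  145.        ] [ 569.38099635 -189.17513997  140.        ]
yaw 22.910437253321824
ring ((29.5, 29.5), 16.140111923217773)
[  5   4  15  25 159] ((593.7328491210938, 174.9591827392578), (10.922944068908691, 43.35959243774414), 64.61308288574219) [593.32773585 174.95011756] [ 9.1193342e-01 -4.1033819e-01  5.9332776e+02  1.7495012e+02]
[array([613.00383117, 165.11373162]), array([572.14341919, 182.14273714])]
rack corners [array([628., 128.]), array([388., 182.]), array([642., 187.]), array([398., 248.])]
side ring socket proj [397.43376085 146.46108468]
[ 182.12772295 -597.49399031  403.48566645] [[ 2.915e-01 -9.566e-01 -4.000e-04]
 [-9.566e-01 -2.915e-01  2.200e-03]
 [-2.200e-03 -2.000e-04 -1.000e+00]] 0.1
```

>>> play_rows(
  increments=[
    [[-0.039,-0.039,0,-9],[-0.078,-0.078,0,-18],[-0.117,-0.117,0,-27],[-0.156,-0.156,0,-36],[-0.195,-0.195,0,-45],[-0.234,-0.234,0,-54],[-0.273,-0.273,0,-63],[-0.312,-0.312,0,-72],[-0.351,-0.351,0,-81],[-0.39,-0.39,0,-90]],
  ],
  gripper=1,
)

```text
time_s: 1.35
ee_pos: [441.8, -108.9, 404.2]
ee_rot: [[0.955, 0.296, -0.0], [0.296, -0.955, 0.002], [0.0, -0.002, -1.0]]
force: [0.5, 0.0, -0.3]
opening: 1.002
```

```bash
cat >> h.py <<'E'
def go(x,y,z,yaw):
    s=manip.observe();R=np.array(s['ee_rot']);p=np.array(s['ee_pos'])
    d=R.T@(np.array([x,y,z])-p);cy=np.degrees(np.arctan2(R[1,0],R[0,0]))
    print('t',s['time_s'],'pos',p.round(1),'yaw',round(cy,2),'tilt',R[:,2].round(4),'F',np.round(s['force'],1),'op',s['opening'],'j',np.round(s['joints'],1))
    print('delta mm',d.round(1),'twist',round(-((yaw-cy+180)%360-180),2))
E
python3 -c "
from h import *
go(593.5,175,345,65.8)"
```

```text
t 1.35 pos [ 441.8 -108.9  404.2] yaw 17.24 tilt [-4.e-04  2.e-03 -1.e+00] F [ 0.5  0.  -0.3] op 1.002236676420399 j [-2.270e+01 -9.000e+00  1.145e+02  1.000e-01  7.460e+01 -4.000e+01]
delta mm [ 229.  -226.1   59.7] twist -48.56
```

>>> play_rows(
  increments=[
    [[0.033,-0.033,0,-7],[0.066,-0.066,0,-14],[0.099,-0.099,0.01,-21],[0.132,-0.132,0.02,-28],[0.165,-0.165,0.03,-35],[0.198,-0.195,0.04,-42],[0.22,-0.217,0.05,-46],[0.229,-0.226,0.06,-48.6],[0.229,-0.226,0.06,-48.6],[0.229,-0.226,0.06,-48.6]],
  ],
)

```text
time_s: 2.6
ee_pos: [593.2, 174.0, 344.7]
ee_rot: [[0.411, 0.912, -0.001], [0.912, -0.411, 0.001], [0.001, -0.002, -1.0]]
force: [-0.2, 0.9, 0.1]
opening: 1.001
```

```bash
python3 -c "
from h import *
go(593.5,175,258,65.8)
i=snap('side','s1')[150:330,180:400];cv2.imwrite('pics/s1c.png',cv2.resize(i[:,:,::-1],None,fx=3,fy=3))"
```

```text
t 2.6 pos [593.2 174.  344.7] yaw 65.76 tilt [-0.001   0.0014 -1.    ] F [-0.2  0.9  0.1] op 1.0009283226528582 j [  9.8  14.8  96.3   0.1  68.9 -56. ]
delta mm [ 1.  -0.  86.7] twist -0.04
```

View pics/s1c.png

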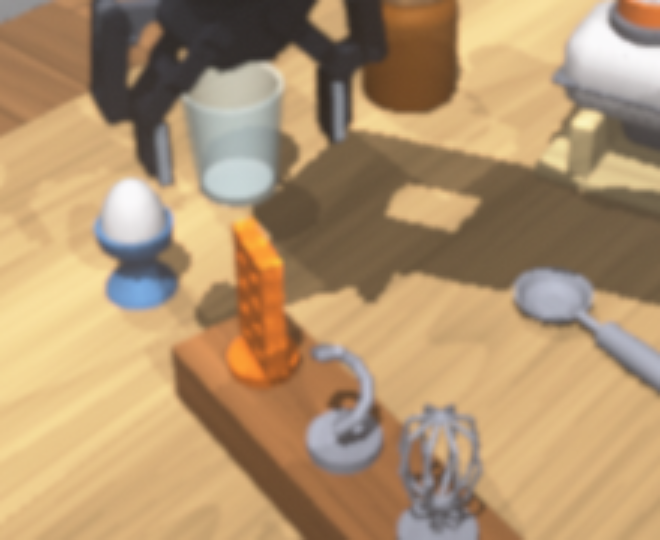

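The open jaws hang centred above the orange whisk, at crop position (258,300), and the hook and beater are clear. I'll go down now.

>>> play_rows(
  increments=[
    [[0.001,0,0.01,0],[0.001,0,0.025,0],[0.001,0,0.04,0],[0.001,0,0.055,0],[0.001,0,0.068,0],[0.001,0,0.078,0],[0.001,0,0.085,0],[0.001,0,0.087,0],[0.001,0,0.087,0],[0.001,0,0.087,0]],
  ],
)

```text
time_s: 3.9
ee_pos: [594.0, 175.0, 258.8]
ee_rot: [[0.411, 0.912, 0.001], [0.912, -0.411, 0.002], [0.002, 0.0, -1.0]]
force: [0.1, -0.1, -0.1]
opening: 1.001
```

>>> play_rows(
  increments=[
    [[0,0,0,0],[0,0,0,0],[0,0,0,0],[0,0,0,0],[0,0,0,0],[0,0,0,0],[0,0,0,0],[0,0,0,0],[0,0,0,0],[0,0,0,0]],
  ],
  gripper=0,
  newtons=40,
)

```text
time_s: 5.15
ee_pos: [594.0, 175.0, 258.8]
ee_rot: [[0.411, 0.912, 0.001], [0.912, -0.411, 0.002], [0.002, 0.0, -1.0]]
force: [0.4, -0.3, -1.1]
opening: 0.134
```

```bash
python3 -c "
from h import *
print(proj('side',(593.5,175,128)))
go(593.5,175,258,65.8)"
```

```text
[263.71841433 230.23461837]
t 5.15 pos [594.  175.  258.8] yaw 65.75 tilt [ 0.001   0.0019 -1.    ] F [ 0.4 -0.3 -1.1] op 0.13408156886692615 j [  9.9  20.7  98.9   0.1  60.2 -55.9]
delta mm [-0.2 -0.5  0.8] twist -0.05
```

>>> play_rows(
  increments=[
    [[0,0,-0.005,0],[0,0,-0.015,0],[0,0,-0.03,0],[0,0,-0.05,0],[0,0,-0.075,0],[0,0,-0.1,0],[0,0,-0.125,0],[0,0,-0.145,0],[0,0,-0.155,0],[0,0,-0.155,0]],
  ],
  newtons=80,
)

```text
time_s: 6.4
ee_pos: [594.0, 174.7, 414.8]
ee_rot: [[0.411, 0.912, 0.003], [0.912, -0.411, 0.002], [0.003, 0.002, -1.0]]
force: [-0.7, -0.1, -1.0]
opening: 0.126
```

```bash
python3 -c "
from h import *
go(569.2,-187.6,410,22.9)
snap('side','s2')
i=snap('top','t2')[150:290,140:480];cv2.imwrite('pics/t2c.png',cv2.resize(i[:,:,::-1],None,fx=2.3,fy=2.3))"
```

```text
t 6.4 pos [594.  174.7 414.8] yaw 65.75 tilt [ 0.0028  0.0023 -1.    ] F [-0.7 -0.1 -1. ] op 0.126455877881803 j [  9.9  11.2  92.8   0.1  75.8 -55.9]
delta mm [-340.5  126.2    4. ] twist 42.85
```

View pics/s2.png

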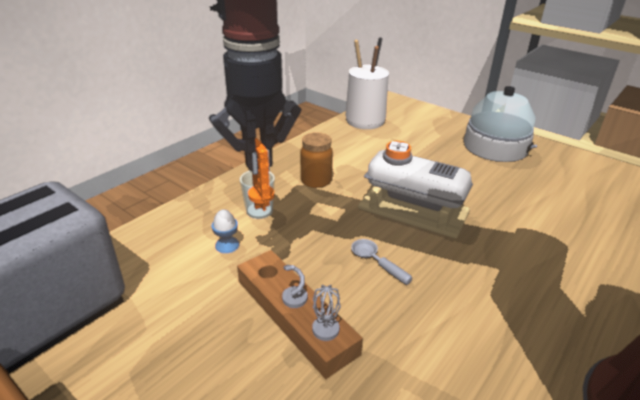

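The whisk hangs upright in the grip at about (262,180) and its hole at (267,270) is empty. The hook, beater and other bystanders haven't moved. I'll carry it to above the socket.

>>> play_rows(
  increments=[
    [[-0.02,0.007,0,3],[-0.06,0.022,0,8],[-0.105,0.039,0,14],[-0.15,0.056,0,20],[-0.195,0.072,0,26],[-0.24,0.089,0,32],[-0.285,0.106,0,37],[-0.32,0.119,0,41],[-0.34,0.126,0,42.9],[-0.34,0.126,0,42.9]],
  ],
)

```text
time_s: 7.75
ee_pos: [568.2, -188.5, 411.5]
ee_rot: [[0.923, 0.386, -0.002], [0.386, -0.923, 0.002], [-0.001, -0.003, -1.0]]
force: [0.8, 0.1, -0.6]
opening: 0.132
```

```bash
python3 - <<'E'
from h import *
go(569.2,-187.6,394,22.9)
i=snap('side','s3')[60:200,330:470]; j=snap('top','t3')[155:295,360:500]
cv2.imwrite('pics/c3.png',cv2.resize(np.hstack([i,j])[:,:,::-1],(800,400),interpolation=cv2.INTER_CUBIC))
E
```

```text
t 7.75 pos [ 568.2 -188.5  411.5] yaw 22.69 tilt [-0.002   0.0024 -1.    ] F [ 0.8  0.1 -0.6] op 0.13242706782328265 j [-25.1   9.   95.7   0.1  75.5 -47.8]
delta mm [ 1.3 -0.4 17.5] twist -0.21
```

View pics/c3.png

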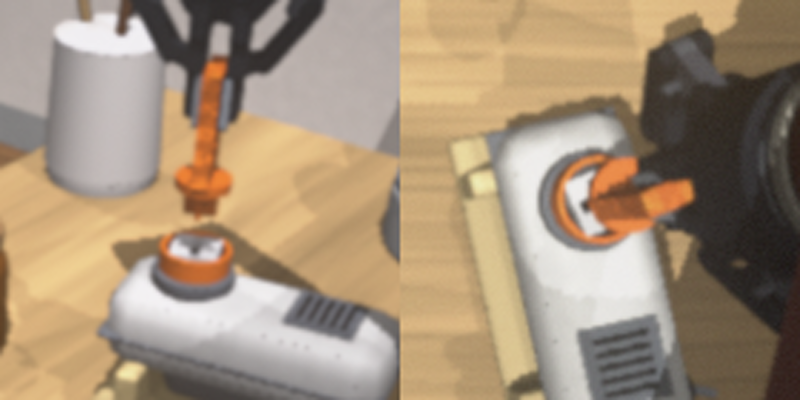

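The side crop shows the whisk above the socket: collar at about (204,183), ring at (196,245), both in crop pixels. The paddle seems to lean a little, so I'll check that against the projection.

```bash
python3 - <<'E'
from h import *
z0=411.5-258.8+40
for nm,x,y,z in(('paddle top',568.2,-188.5,z0+88),('grip low',568.2,-188.5,z0+15),('collar mid',568.2,-188.5,z0+4),('stem tip',568.2,-188.5,z0-22),('socket',569.2,-187.6,145)):
    print(nm,proj('side',(x,y,z)).round(1),((proj('side',(x,y,z))-[330,60])/.35).round(0))
im=cv2.imread('pics/s3.png');h=cv2.cvtColor(im,cv2.COLOR_BGR2HSV)
m=cv2.inRange(h,(3,150,70),(20,255,255))
# ignore wood: saturated only
for r in range(78,165,2):
    q=np.flatnonzero(m[r,380:425])
    if len(q): print(r,q[0]+380,q[-1]+380,(q[0]+q[-1])/2+380,len(q))
E
```

```text
paddle top [405.6  82.6] [216.  64.]
grip low [401.4 117.8] [204. 165.]
collar mid [400.8 122.8] [202. 180.]
stem tip [399.4 134.5] [198. 213.]
socket [397.4 145.7] [193. 245.]
82 402 409 405.5 8
84 401 408 404.5 8
86 401 408 404.5 8
88 401 406 403.5 6
90 401 406 403.5 6
92 401 406 403.5 6
94 401 405 403.0 5
96 401 405 403.0 5
98 400 405 402.5 6
100 400 405 402.5 6
102 400 405 402.5 6
104 399 405 402.0 7
106 399 405 402.0 7
108 399 405 402.0 7
110 399 405 402.0 7
112 398 405 401.5 8
114 398 405 401.5 8
116 398 404 401.0 7
118 394 405 399.5 12
120 392 409 400.5 18
122 391 410 400.5 20
124 392 410 401.0 19
126 393 409 401.0 17
128 395 407 401.0 13
130 395 405 400.0 11
132 396 404 400.0 9
134 398 403 400.5 6
142 389 389 389.0 1
144 386 409 397.5 4
146 386 410 398.0 4
148 386 411 398.5 6
150 387 410 398.5 8
152 387 409 398.0 23
154 388 408 398.0 21
156 390 407 398.5 18
158 395 403 399.0 9
```

>>> play_rows(
  increments=[
    [[0.0006,0,0.003,-0.2],[0.0006,0,0.007,-0.2],[0.0006,0,0.011,-0.2],[0.0006,0,0.015,-0.2],[0.0006,0,0.018,-0.2],[0.0006,0,0.02,-0.2],[0.0006,0,0.022,-0.2],[0.0006,0,0.022,-0.2],[0.0006,0,0.022,-0.2],[0.0006,0,0.022,-0.2]],
  ],
)

```text
time_s: 9.1
ee_pos: [569.2, -186.3, 389.9]
ee_rot: [[0.92, 0.392, -0.001], [0.392, -0.92, 0.003], [-0.0, -0.003, -1.0]]
force: [-0.3, -0.4, -0.4]
opening: 0.127
```

```bash
python3 - <<'E'
from h import *
go(568.7,-188.2,382,22.9)
i=snap('side','s4')[90:180,350:440]; j=snap('top','t4')[180:270,385:475]
cv2.imwrite('pics/c4.png',cv2.resize(np.hstack([i,j])[:,:,::-1],(800,400),interpolation=cv2.INTER_CUBIC))
E
```

```text
t 9.1 pos [ 569.2 -186.3  389.9] yaw 23.07 tilt [-0.0012  0.0027 -1.    ] F [-0.3 -0.4 -0.4] op 0.12651731667753455 j [-24.9  10.1  96.9   0.1  73.2 -48. ]
delta mm [-1.2  1.6  7.9] twist 0.17
```

View pics/c4.png

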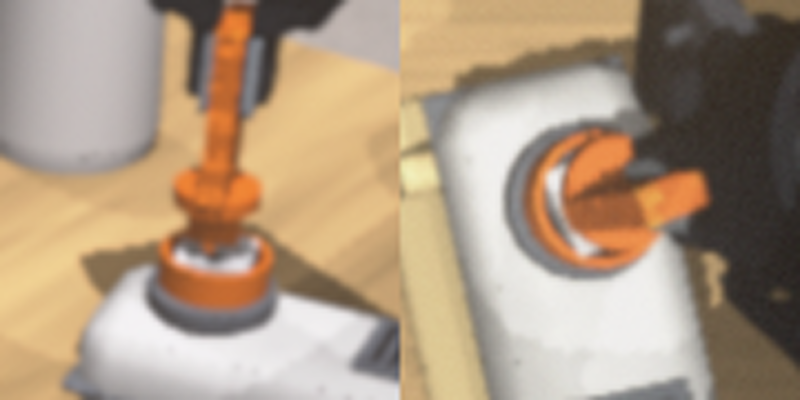

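The stem is just over the mouth. In the side crop, the collar is at about (217,190) and the ring at (215,265). TCP readings wander by 2 mm, so I'll compare the collar with the ring using both cameras.

```bash
python3 - <<'E'
from h import *
for i in range(3): 
    print(np.round(manip.observe()['ee_pos'],2)); 
    capture('side')
p=np.array(manip.observe()['ee_pos'])
im=cv2.imread('pics/s4.png');h=cv2.cvtColor(im,cv2.COLOR_BGR2HSV);m=cv2.inRange(h,(3,150,70),(20,255,255))
for r in range(100,164,2):
    q=np.flatnonzero(m[r,380:425])
    if len(q): print(r,q[0]+380,q[-1]+380,(q[0]+q[-1])/2+380,len(q))
for z in(171,179,145,130): print(z,proj('side',(*p[:2],z)).round(1),proj('side',(569.2,-187.6,z)).round(1),'top',proj('top',(*p[:2],z)).round(1),proj('top',(569.2,-187.6,z)).round(1))
# top: collar outline
t=cv2.imread('pics/t4.png');hh=cv2.cvtColor(t,cv2.COLOR_BGR2HSV);m=cv2.inRange(hh,(3,150,70),(20,255,255))
for r in range(205,246,2):
    q=np.flatnonzero(m[r,405:460]);
    if len(q): print('top',r,''.join('#' if x else '.' for x in m[r,405:460]))
E
```

```text
[ 569.2  -186.26  389.85]
[ 569.18 -186.24  389.87]
[ 569.18 -186.21  389.82]
100 399 404 401.5 6
102 399 404 401.5 6
104 399 403 401.0 5
106 398 403 400.5 6
108 398 403 400.5 6
110 398 403 400.5 6
112 398 402 400.0 5
114 397 402 399.5 6
116 397 403 400.0 7
118 396 403 399.5 8
120 396 403 399.5 8
122 396 402 399.0 7
124 396 402 399.0 7
126 395 402 398.5 8
128 392 403 397.5 12
130 389 407 398.0 19
132 389 408 398.5 20
134 390 407 398.5 18
136 391 407 399.0 17
138 393 405 399.0 13
140 393 403 398.0 11
142 393 402 397.5 10
144 387 409 398.0 6
146 386 410 398.0 4
148 386 411 398.5 6
150 387 410 398.5 8
152 387 409 398.0 23
154 388 409 398.5 22
156 390 407 398.5 18
158 395 403 399.0 9
171 [398.4 134.6] [398.8 134.4] top [433.9 223.8] [434.7 223.7]
179 [398.8 131.1] [399.2 130.8] top [435.5 223.5] [436.4 223.5]
145 [397.1 146. ] [397.4 145.7] top [428.9 224.4] [429.7 224.4]
130 [396.3 152.4] [396.6 152.1] top [426.1 224.8] [426.9 224.8]
top 211 ..................#############........................
top 213 ...............###...###########.......................
top 215 .............###....############.......................
top 217 ...........##.....############.........................
top 219 ..........##......###########...........########.......
top 221 ..........##.....########..........##############......
top 223 .........###.....####......##.###################......
top 225 .........###......###############################......
top 227 .........###......############################.........
top 229 ..........###......####################................
top 231 ...........###.......###############...................
top 233 ............####.......##############..................
top 235 ..............###.........#########....................
top 237 ................###........######......................
top 239 .......................#####...........................
```

>>> play_rows(
  increments=[
    [[-0.001,0,0,0.1],[-0.002,-0.0003,0,0.2],[-0.003,-0.0003,0,0.2],[-0.003,-0.0003,0,0.2],[-0.003,-0.0003,0,0.2],[-0.003,-0.0003,0,0.2],[-0.003,-0.0003,0,0.2],[-0.003,-0.0003,0,0.2],[-0.003,-0.0003,0,0.2],[-0.003,-0.0003,0,0.2]],
  ],
)

```text
time_s: 10.6
ee_pos: [566.3, -187.2, 389.8]
ee_rot: [[0.921, 0.389, -0.001], [0.389, -0.921, 0.003], [-0.0, -0.003, -1.0]]
force: [0.1, 0.1, 0.0]
opening: 0.131
```

```bash
cat >> h.py <<'E'
from scipy.optimize import least_squares
def left_edge(t,row,a,b):  # sub-pixel: strongest rise of (R-B) from a to b
    s=t[row,a:b,0].astype(float)-t[row,a:b,2]; d=np.diff(s); i=d.argmax()
    w=np.clip(d[max(i-1,0):i+2],0,None); return a+max(i-1,0)+.5+(w*np.arange(len(w))).sum()/w.sum()
def check(n):
    p=np.array(manip.observe()['ee_pos']); t=snap('top','t'+n); s=snap('side','s'+n)
    out=[]
    for lo,hi,rad,z in((417,434,20,p[2]-218.8),(408,418,26,145)):
        rows=np.arange(217,232) if rad==20 else np.arange(218,234)
        E=np.array([[left_edge(t,r,lo,hi),r] for r in rows])
        W=np.array([onz('top',*e,z)[:2] for e in E])
        f=least_squares(lambda c:np.hypot(*(W-c).T)-rad,W.mean(0)-[0,rad],loss='soft_l1',f_scale=.5)
        print('top',rad,f.x.round(2),'rms',np.sqrt(np.mean(f.fun**2)).round(2)); out.append(f.x)
    print('top: collar-ring',(out[0]-out[1]).round(2))
    h=cv2.cvtColor(s[:,:,::-1].copy(),cv2.COLOR_BGR2HSV);m=cv2.inRange(h,(3,150,70),(20,255,255))
    c=[]
    for z in(p[2]-215,132):
        r0=int(round(proj('side',(568,-188,z))[1])); x=[]
        for r in range(r0-1,r0+3):
            q=np.flatnonzero(m[r,380:425])+380; x.append((q[0]+q[-1])/2)
        c.append(np.mean(x)-proj('side',(568,-188,z))[0]); print('side',z.__round__(1),np.round(x,1))
    print('side: whisk must go right mm',round((c[1]-c[0])*2.1,2))
E
python3 -c "
from h import *
check('5');go(568.7,-188.2,382,22.9)"
```

```text
top 20 [ 565.41 -185.98] rms 0.56
top 26 [ 565.23 -185.61] rms 0.75
top: collar-ring [ 0.18 -0.37]
side 174.8 [400.  400.  400.  400.5]
side 132 [398.5 398.  398.  398. ]
side: whisk must go right mm 0.48
t 10.7 pos [ 566.3 -187.1  389.8] yaw 22.87 tilt [-0.0015  0.0028 -1.    ] F [ 0.1 -1.2 -1.2] op 0.12823756492963098 j [-25.1   9.8  97.2   0.1  73.2 -48. ]
delta mm [1.8 1.9 7.8] twist -0.03
```

Both views now put the collar over the ring to within about 0.5 mm. I'll lower slowly and watch the force.

>>> play_rows(
  increments=[
    [[0,0,0.001,0],[0,0,0.002,0],[0,0,0.003,0],[0,0,0.004,0],[0,0,0.005,0],[0,0,0.006,0],[0,0,0.007,0],[0,0,0.008,0],[0,0,0.008,0],[0,0,0.008,0]],
  ],
)

```text
time_s: 11.95
ee_pos: [566.5, -187.2, 384.7]
ee_rot: [[0.921, 0.389, -0.0], [0.389, -0.921, 0.002], [0.0, -0.002, -1.0]]
force: [-3.2, 0.9, 10.3]
opening: 0.126
```

```bash
python3 -c "
from h import *
go(566.1,-187.2,377,22.9)"
```

```text
t 11.95 pos [ 566.5 -187.2  384.7] yaw 22.88 tilt [-5.0e-04  2.1e-03 -1.0e+00] F [-3.2  0.9 10.3] op 0.12600802618660453 j [-25.   10.   97.5   0.1  72.6 -48. ]
delta mm [-0.4 -0.1  7.7] twist -0.02
```

It touched at the mouth with 10 N upward and a sideways push toward −x. I'll ease off and feel toward −x with a light press.

>>> play_rows(
  increments=[
    [[0,0,-0.001,0],[-0.0005,-0.0003,-0.001,0],[-0.001,-0.0005,-0.001,0],[-0.001,-0.0005,0,0],[-0.001,-0.0005,0.001,0],[-0.001,-0.0005,0.002,0],[-0.0013,-0.0007,0.002,0],[-0.0016,-0.0009,0.0025,0],[-0.0016,-0.0009,0.0025,0],[-0.0016,-0.0009,0.0025,0]],
  ],
)

```text
time_s: 13.2
ee_pos: [565.1, -187.1, 384.8]
ee_rot: [[0.921, 0.389, 0.002], [0.389, -0.921, 0.001], [0.002, -0.001, -1.0]]
force: [-1.6, 2.0, 8.7]
opening: 0.127
```

```bash
python3 -c "
from h import *
go(566.1,-187.2,377,22.9);print(manip.observe()['torque'])
i=snap('side','s6')[95:170,360:435]; j=snap('top','t6')[185:260,395:470]
cv2.imwrite('pics/c6.png',cv2.resize(np.hstack([i,j])[:,:,::-1],(800,400),interpolation=cv2.INTER_CUBIC));check('6')"
```

```text
t 13.2 pos [ 565.1 -187.1  384.8] yaw 22.88 tilt [ 0.0015  0.0014 -1.    ] F [-1.6  2.   8.7] op 0.1271230508708445 j [-25.1   9.8  97.7   0.1  72.4 -48. ]
delta mm [0.9 0.5 7.8] twist -0.02
[ 0.34819226  0.56310218 -0.03286888]
top 20 [ 565.51 -186.38] rms 0.4
top 26 [ 565.4  -185.44] rms 0.78
top: collar-ring [ 0.11 -0.93]
side 169.8 [400.  400.5 400.  400.5]
side 132 [398.5 398.5 398.  398. ]
side: whisk must go right mm -0.08
```

View pics/c6.png

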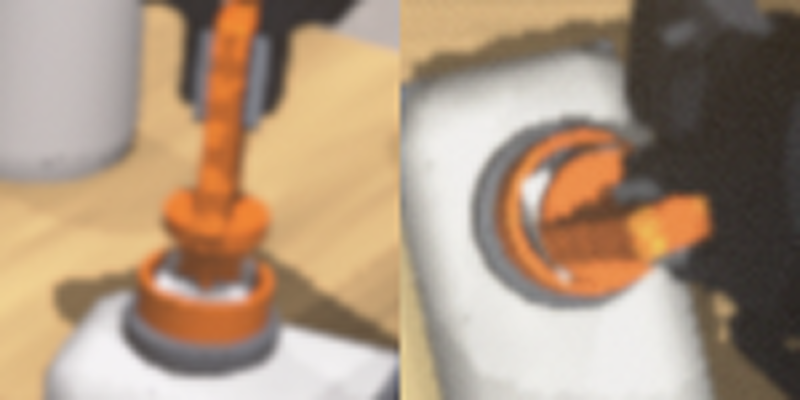

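The stem is resting on the hub face at the mouth. The square hub's edges in the first crop suggest a yaw nearer 20–21° than 22.9°, so I'll refit the slot arms from the first picture.

```bash
python3 - <<'E'
from h import *
g=cv2.imread('pics/top0.png').max(2).astype(float)
def fit(vert):
    L=[]
    for k in(-7,-6,-5,-4,4,5,6):
        e=.36*k if vert else -.36*k
        c=(429.65+e) if vert else (224.4+e)
        n=np.arange(int(round(c))-4,int(round(c))+5); fix=int(round((224.4 if vert else 429.65)+k))
        s=g[fix,n] if vert else g[n,fix]; w=np.clip(150-s,0,None)*(np.abs(n-c)<4.5)
        m=(w*n).sum()/w.sum(); L.append((m,fix) if vert else (fix,m))
    W=np.array([onz('top',*p,145)[:2] for p in L]); 
    d=cv2.fitLine(W.astype(np.float32),cv2.DIST_HUBER,0,.01,.01).ravel(); print(np.round(L,2).tolist()); return d
for v in(1,0):
    d=fit(v);print(np.degrees(np.arctan2(d[1],d[0]))%90,d[2:])
E
```

```text
[[427.68, 217.0], [427.32, 218.0], [427.41, 219.0], [427.9, 220.0], [431.06, 228.0], [431.82, 229.0], [432.33, 230.0]]
20.101713 [ 571.54956 -187.16103]
[[423.0, 226.26], [424.0, 226.48], [425.0, 226.42], [426.0, 225.98], [434.0, 222.68], [435.0, 222.4], [436.0, 222.25]]
19.045425 [ 568.8083  -186.47955]
```

>>> play_rows(
  increments=[
    [[0,0,-0.001,0.5],[0,-0.0003,-0.001,1.5],[0.0001,-0.0007,-0.001,2.6],[0.0001,-0.0007,-0.001,2.6],[0.0001,-0.0007,0,2.6],[0.0001,-0.0007,0.001,2.6],[0.0001,-0.0007,0.002,2.6],[0.0001,-0.0007,0.003,2.6],[0.0001,-0.0007,0.003,2.6],[0.0001,-0.0007,0.003,2.6]],
  ],
)

```text
time_s: 14.65
ee_pos: [565.0, -186.4, 384.8]
ee_rot: [[0.938, 0.347, 0.002], [0.347, -0.938, 0.001], [0.002, -0.0, -1.0]]
force: [-4.0, 1.2, 10.2]
opening: 0.123
```

```bash
python3 -c "
from h import *
go(566.1,-187.2,377,20.3);print(manip.observe()['torque'])
check('7')"
```

```text
t 14.65 pos [ 565.  -186.4  384.8] yaw 20.29 tilt [ 0.0018  0.0011 -1.    ] F [-4.   1.2 10.2] op 0.12324705752637528 j [-25.    9.8  97.7   0.1  72.4 -45.4]
delta mm [0.8 1.1 7.8] twist -0.01
[0.4033315  1.0866698  0.04659055]
top 20 [ 565.05 -185.55] rms 0.42
top 26 [ 565.1  -185.52] rms 0.75
top: collar-ring [-0.06 -0.03]
side 169.8 [400. 400. 400. 400.]
side 132 [398.5 398.  398.  398. ]
side: whisk must go right mm 0.18
```

The sideways push still points to −x, from the rounded wing ends, so I'll follow it.

>>> play_rows(
  increments=[
    [[0,0,-0.001,0],[-0.0005,-0.0003,-0.001,0],[-0.001,-0.0006,-0.001,0],[-0.001,-0.0006,0,0],[-0.001,-0.0006,0.001,0],[-0.001,-0.0006,0.002,0],[-0.001,-0.0006,0.003,0],[-0.0014,-0.0008,0.003,0],[-0.0018,-0.001,0.003,0],[-0.0018,-0.001,0.003,0]],
  ],
)

```text
time_s: 16.0
ee_pos: [563.5, -186.1, 384.9]
ee_rot: [[0.938, 0.347, 0.004], [0.347, -0.938, 0.0], [0.004, 0.001, -1.0]]
force: [-2.3, 1.6, 10.2]
opening: 0.129
```

```bash
python3 -c "
from h import *
go(566.1,-187.2,377,20.3);print(manip.observe()['torque'])
check('8')"
```

```text
t 16.0 pos [ 563.5 -186.1  384.9] yaw 20.29 tilt [ 4.3e-03  4.0e-04 -1.0e+00] F [-2.3  1.6 10.2] op 0.1292123683890313 j [-25.1   9.6  98.    0.1  72.2 -45.4]
delta mm [2.1 1.9 7.9] twist -0.01
[0.3887519  0.58842889 0.00597839]
top 20 [ 564.55 -185.41] rms 0.44
top 26 [ 565.26 -185.62] rms 0.73
top: collar-ring [-0.71  0.21]
side 169.9 [400.  400.5 400.5 400.5]
side 132 [398.5 398.  398.  398. ]
side: whisk must go right mm -0.6
```

Checking the geometry: in the top view the ring's left edge belongs to its lower rim, so my ring fit is biased. I'll compare the cross and the stem directly.

```bash
python3 - <<'E'
from h import *
R=[]
for n in('side0','s8','top0','t8'):
    a=cv2.imread(f'pics/{n}.png'); u,v=(398,142) if n[0]=='s' else (430,224)
    R.append(cv2.resize(a[v-20:v+20,u-20:u+20],(300,300),interpolation=cv2.INTER_CUBIC))
for r in R:
    for k in range(0,300,75): cv2.line(r,(k,0),(k,6),(0,0,255),1);cv2.line(r,(0,k),(6,k),(0,0,255),1)
cv2.imwrite('pics/c9.png',np.vstack([np.hstack(R[:2]),np.hstack(R[2:])]))
g=cv2.imread('pics/side0.png').max(2)
print(g[139:155,386:412])
for d in((0,0),(1,0),(0,1)): print(onz('side',398.5+d[0],146.5+d[1],145))
E
```

```text
[[223 224 225 225 221 215 209 209 212 216 221 224 226 226 225 224 223 222
  221 220 216 210 203 200 199 199]
 [227 227 227 226 224 220 215 212 213 214 216 221 225 225 224 224 224 223
  220 217 210 203 199 197 198 201]
 [227 227 226 224 222 221 221 220 219 216 211 213 220 224 225 225 224 223
  222 218 210 202 198 198 200 203]
 [226 225 224 217 207 207 216 220 220 217 210 203 203 206 210 216 220 222
  224 224 219 212 205 201 203 207]
 [223 223 211 189 182 194 206 211 213 213 205 189 178 176 187 209 223 227
  227 227 227 225 218 210 210 213]
 [220 213 183 161 175 193 195 191 194 195 188 169 156 157 173 202 224 228
  230 231 230 226 222 221 220 219]
 [215 202 164 156 184 197 184 174 173 171 163 147 143 149 163 185 204 216
  225 229 226 210 202 221 224 220]
 [204 198 170 168 197 206 195 189 183 171 151 131 134 146 159 169 175 183
  200 219 214 180 172 209 224 218]
 [187 194 191 191 208 213 211 208 204 186 148 116 117 143 171 181 180 178
  188 205 196 157 156 201 225 220]
 [165 178 197 208 216 214 209 208 206 191 155 122 122 154 190 205 205 203
  203 199 179 149 165 208 224 220]
 [141 148 176 201 212 209 202 196 193 186 169 153 152 172 199 211 213 215
  214 200 175 166 187 207 209 209]
 [122 128 146 171 191 200 201 197 192 188 180 174 172 179 192 201 206 212
  216 208 193 193 194 189 187 200]
 [118 125 134 146 159 169 176 190 200 200 193 188 185 184 189 193 197 203
  208 207 199 189 172 164 171 196]
 [119 126 134 139 144 147 155 169 181 183 182 182 185 186 187 187 187 186
  184 180 174 163 151 150 158 186]
 [120 128 136 140 145 148 152 158 162 165 166 169 174 174 174 174 172 169
  163 158 153 147 145 145 145 169]
 [122 129 136 142 146 151 153 157 159 161 163 164 165 166 165 164 163 161
  156 152 149 143 144 142 135 152]]
[ 565.68173946 -186.2080057   145.        ]
[ 564.13010276 -187.57698131  145.        ]
[ 563.37899078 -182.51410395  145.        ]
```

View pics/c9.png

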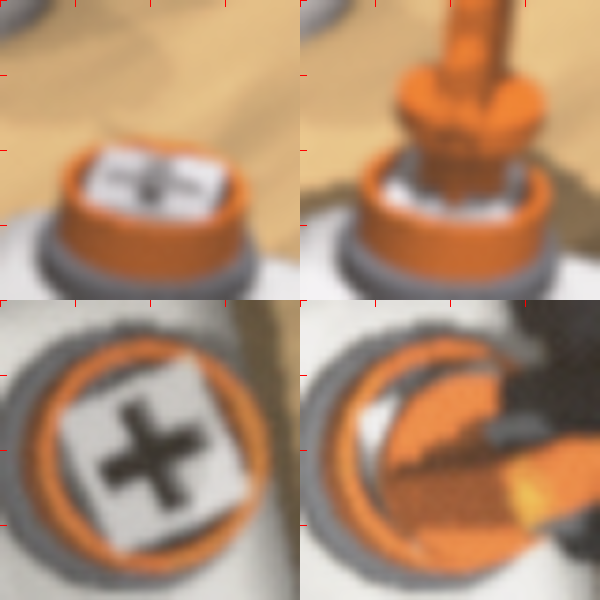

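In these crops the cross centre is at top pixel (430.1,224.3) and side pixel (398.4,146.5). The collar is about 1.8 px low and 0.6 px left in the top view, and 0.8 px right in the side view. Both views give the same correction, about +2.9 mm in x and −1 mm in y, with hub yaw about 21.5°. I'll apply that.

>>> play_rows(
  increments=[
    [[0,0,-0.0015,0],[0.001,0.0008,-0.002,-0.5],[0.0024,0.0019,-0.002,-1.2],[0.0024,0.0019,-0.002,-1.2],[0.0024,0.0019,-0.001,-1.2],[0.0024,0.0019,0,-1.2],[0.0024,0.0019,0.001,-1.2],[0.0024,0.0019,0.002,-1.2],[0.0024,0.0019,0.003,-1.2],[0.0024,0.0019,0.003,-1.2]],
  ],
)

```text
time_s: 17.35
ee_pos: [566.8, -187.6, 382.2]
ee_rot: [[0.93, 0.366, 0.006], [0.366, -0.93, -0.002], [0.005, 0.004, -1.0]]
force: [1.1, -3.0, 0.9]
opening: 0.129
```

```bash
python3 -c "
from h import *
go(566.4,-187.1,377,21.5);print(manip.observe()['torque'])"
```

```text
t 17.35 pos [ 566.8 -187.6  382.2] yaw 21.5 tilt [ 0.0064 -0.0017 -1.    ] F [ 1.1 -3.   0.9] op 0.12884021483050337 j [-25.1  10.1  97.7   0.1  71.9 -46.6]
delta mm [-0.2 -0.6  5.2] twist -0.0
[-0.66763187 -0.36582766  0.00431854]
```

It's in: only 0.9 N upward at 382.2, past where it was blocked before. I'll keep going down gently.

>>> play_rows(
  increments=[
    [[0,0.0003,0.001,0],[0,0.0003,0.002,0],[0,0.0003,0.003,0],[0,0.0003,0.004,0],[0,0.0003,0.005,0],[0,0.0003,0.006,0],[0,0.0003,0.007,0],[0,0.0003,0.008,0],[0,0.0003,0.008,0],[0,0.0003,0.008,0]],
  ],
)

```text
time_s: 18.6
ee_pos: [567.0, -188.0, 374.5]
ee_rot: [[0.93, 0.366, 0.007], [0.366, -0.93, -0.002], [0.006, 0.004, -1.0]]
force: [1.1, -1.7, 3.5]
opening: 0.132
```

```bash
python3 -c "
from h import *
go(566.4,-187.1,364,21.5);print(manip.observe()['torque'])"
```

```text
t 18.6 pos [ 567.  -188.   374.5] yaw 21.5 tilt [ 0.0067 -0.0018 -1.    ] F [ 1.1 -1.7  3.5] op 0.13173235411058082 j [-25.1  10.5  98.    0.1  71.1 -46.6]
delta mm [-0.3 -1.  10.5] twist -0.0
[-0.46106425 -0.07138118  0.02909852]
```

The seat is met where expected, at 3.5 N. Next I'll compress the spring.

>>> play_rows(
  increments=[
    [[0,0.0002,0.001,0],[0,0.0002,0.002,0],[0,0.0002,0.003,0],[0,0.0002,0.004,0],[0,0.0002,0.005,0],[0,0.0002,0.006,0],[0,0.0002,0.007,0],[0,0.0002,0.008,0],[0,0.0002,0.009,0],[0,0.0002,0.009,0]],
  ],
)

```text
time_s: 19.85
ee_pos: [567.1, -188.1, 366.1]
ee_rot: [[0.93, 0.367, 0.007], [0.367, -0.93, -0.002], [0.006, 0.004, -1.0]]
force: [-1.2, 0.1, 5.7]
opening: 0.131
```

```bash
python3 -c "
from h import *
go(566.4,-187.1,362,21.5);print(manip.observe()['torque'])"
```

```text
t 19.85 pos [ 567.1 -188.1  366.1] yaw 21.5 tilt [ 0.0067 -0.0018 -1.    ] F [-1.2  0.1  5.7] op 0.13078703660646057 j [-25.1  11.   98.4   0.1  70.2 -46.6]
delta mm [-0.3 -1.2  4.1] twist 0.0
[-0.1811562   0.30472517 -0.03063341]
```

>>> play_rows(
  increments=[
    [[0,0,0.0005,0],[0,0,0.001,0],[0,0,0.0015,0],[0,0,0.002,0],[0,0,0.0025,0],[0,0,0.003,0],[0,0,0.0035,0],[0,0,0.004,0],[0,0,0.0045,0],[0,0,0.0045,0]],
  ],
)

```text
time_s: 21.1
ee_pos: [567.2, -188.2, 363.2]
ee_rot: [[0.93, 0.367, 0.007], [0.367, -0.93, -0.002], [0.006, 0.004, -1.0]]
force: [-3.0, 0.1, 8.4]
opening: 0.129
```

```bash
python3 -c "
from h import *
go(566.4,-187.1,362,21.5);print(manip.observe()['torque'])"
```

```text
t 21.1 pos [ 567.2 -188.2  363.2] yaw 21.51 tilt [ 0.0068 -0.0019 -1.    ] F [-3.   0.1  8.4] op 0.12852197658113024 j [-25.1  11.2  98.5   0.1  69.9 -46.6]
delta mm [-0.4 -1.3  1.2] twist 0.01
[-0.0875082   0.56600078 -0.00163462]
```

>>> play_rows(
  increments=[
    [[0,0,0.001,0],[0,0,0.0015,0],[0,0,0.002,0],[0,0,0.0025,0],[0,0,0.003,0],[0,0,0.0035,0],[0,0,0.004,0],[0,0,0.004,0],[0,0,0.004,0],[0,0,0.004,0]],
  ],
)

```text
time_s: 22.35
ee_pos: [567.4, -188.2, 363.1]
ee_rot: [[0.93, 0.367, 0.007], [0.367, -0.93, -0.002], [0.006, 0.005, -1.0]]
force: [-5.6, 0.9, 18.6]
opening: 0.13
```

```bash
python3 -c "
from h import *
go(566.4,-187.1,362,21.5);print(manip.observe()['torque'])
i=snap('side','s10')[95:170,360:435]; j=snap('top','t10')[185:260,395:470]
cv2.imwrite('pics/c10.png',cv2.resize(np.hstack([i,j])[:,:,::-1],(800,400),interpolation=cv2.INTER_CUBIC))"
```

```text
t 22.35 pos [ 567.4 -188.2  363.1] yaw 21.52 tilt [ 0.0068 -0.0022 -1.    ] F [-5.6  0.9 18.6] op 0.13027726995099298 j [-25.1  11.2  98.5   0.1  69.9 -46.6]
delta mm [-0.6 -1.4  1.1] twist 0.02
[ 0.27787479  1.37151418 -0.03776288]
```

View pics/c10.png

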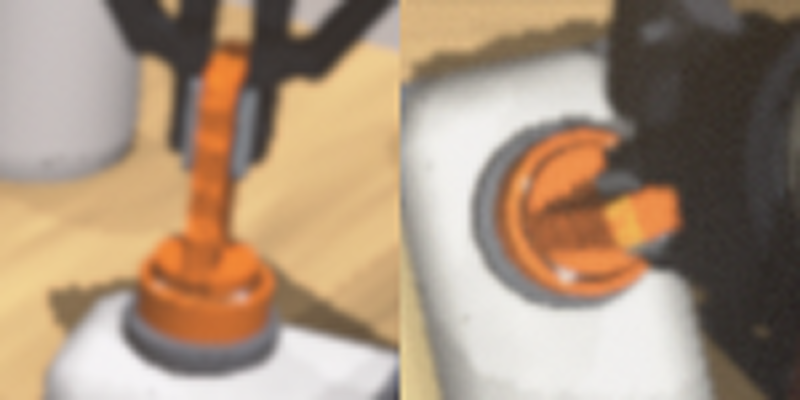

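The collar sits down inside the orange ring at crop (205,265), upright. The TCP stopped at 363.1 mm, where 363.8 mm was predicted, while the force rose from 8 to 19 N. That is the rigid hub stop, so I'll hand in.

```bash
python3 -c "
from h import *
print(manip.close_job())"
```

```text
the job is handed in; nothing more can be done
None
```

The whisk is seated in the mixer's socket, still gripped at the 80 N setting and pressed home. I handed the job in at about 22.5 s of the 42 s allowed; no verdict was reported.

**What I did:** I lifted the whisk from the rack and turned it to the slots (yaw about 21.5°). I followed the spring down until the collar stopped on the hub.

**Last checks:**
- **Flush:** the tool stopped at 363.1 mm, against 363.8 mm predicted. Pressing further raised the upward force from 8.4 to 18.6 N without moving it, so it is on the rigid stop.
- **Upright:** the tool leans about 0.007 rad. In the last pictures the collar sits inside the orange ring.
- **Forces:** the highest upward reading at the end of any move was 18.6 N. I did not record forces within moves.

**What went wrong or disagreed:**
- The first three tries touched the hub face at about 10 N. My ring-edge fit in the top view was biased by up to about 4 mm, because it used the ring's lower rim. My first slot yaw (22.9°) was also slightly high; refits gave 19–21.5°. Comparing the slot cross and the collar in both views fixed it.
- The sideways forces I followed on those tries pointed the wrong way.
- A sideways force of about 5.6 N remains at the end.
- The last pictures were close crops of the socket, so I did not recheck every bystander. A wider picture after the lift showed nothing disturbed.

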